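Hang the blue tack pail on the bench hook

ROBOT

A 7-joint arm with a two-finger parallel gripper is mounted at the origin on a cart in front of the work surface, level with it; the furniture and walls round the work are solid. World frame = base frame: x ahead of the robot, y to its left, z up, the work surface at z = 0. Lengths are in m, angles in rad, forces in N, time in s.
With the tool pointing down it reaches from about 0.425 to 0.925 m from the base axis. Payload 6.8 kg.
Tool frame: the origin (TCP) lies at the very end of the fingers, on their centre line; the grasp point (between the pads) lies 19 mm behind it; z points along the fingers, y is the line along which they close (so a half turn about z gives the same grasp; the last joint's range is limited). The gripper opens to 85 mm and grips with 20 to 120 N. Pads are 22 mm wide; open, the fingers measure 114 mm over their backs; the gripper's body (76 mm by 85 mm) begins 54 mm behind the grasp point. The pads swing forward as they close: fully open they stand 13 mm farther back than shut.
Start: joints at [1.231, 0.477, 0.022, 1.555, -0.011, 1.109, -0.083], TCP at [0.155, -0.657, 0.231] pointing down, gripper open.
Joint ranges: [-2.96, 2.96], [-0.34, 2.1], [-1.41, 1.46], [0.24, 2.44], [-1.37, 4.51], [0.17, 1.92], [-2.96, 2.96]. Speed limits (rad/s): [2.39, 2.39, 3.14, 3.14, 3.14, 3.14, 3.14].

INTERFACE

Orientations are given as a unit quaternion [w, x, y, z].
In Python, from station import get_obs, read_camera, hand_in gives the robot as it stands.
- The arm moves only by the tool arm_command, never from a script. Its argument "commands" is one flat list of numbers, 7 for each row, row after row: the shift along the tool's x, y, z in m, then the turn, a rotation vector about the tool's x, y, z in degrees, then the opening, from 0 (shut) to 1 (fully open). In form: [tx, ty, tz, rx, ry, rz, fingers, tx, ty, tz, rx, ry, rz, fingers, ...]. A call has 1 to 8 rows; each row is the pose to reach, as a shift and turn from the pose commanded when the call began, along the tool's axes at that moment; what a row does not reach only later rows make up. A row lasts 1/10 s, in which the tool goes at most 50 mm and 8.59 degrees, less where a joint would pass 70% of its speed; a pose out of reach is approached as far as the arm can. A call with a gripper value outside its range is refused whole. The fingers move at their own pace and stop on an object; "force" is the grip in N (left out, the last holds). Time passes only in rows, so rows that repeat a pose let the fingers close. It gives the time, the measured TCP pose, the force, the opening and the grip force at its end, in the units of the state.
- get_obs(): the state, without advancing time (a new reading comes with each control period).
- read_camera(name): name is "scene" or "top" or "wrist"; returns a dict with "img" (400x640x3 uint8, red, green, blue), "camera_matrix" (3x3 intrinsics, pixels), "pose" (4x4, takes a point from camera to world coordinates). Camera axes: x right, y down, z forward; pixel columns grow to the right and rows downward; lengths in m; the calibration is good to about 2 mm. A picture is of the moment at which its call begins. There is no depth.
- hand_in(): hands the job in; it is judged then, once.
The state is a dict: "t": time; "q": joint angles; "joint_vel": joint speeds; "joint_torque": joint torques, N m; "eef_pos": TCP position; "tool_rot": TCP orientation; "contact_force": force on the tool from outside, world axes, zero at the start; "torque": the same for the moment, N m; "gripper_width": opening from 0.0 (shut) to 1.0 (fully open); "grasp_force": force on a finger pad.
Only numpy, scipy, OpenCV 4.12 (cv2) and the standard library are available. Lean on these libraries where they do the work, as an engineer would, in place of code of your own. Each camera call takes 0.05 s, during which the arm holds its last target. There are 200 camera calls.

TASK

Pick up the blue tack pail by its steel handle and hang it by that handle on the hook of the grey stand, so that it hangs freely and upright. Leave the red pail standing where it is.

Things in the scene. Friction and masses are not known exactly. Their poses are not given: they have to be found in the camera images.
- blue_pail_bail (a point): Blue pail, 137 mm tall, 0.11-0.21 kg, open, rim 72 mm wide at height 70. Rigid upright U handle of 12x4 mm steel strap: two vertical legs (heights 87-137, 54 mm over outsides, 46 inside; below they spread to the rim), joined by a level top bar. Grip the legs' outsides from above. Point: mid-way between the legs, height 115, 18 mm below the bar's underside. z up, y along the bar, x through the U.
- red_pail_bail (a point): Red pail, to be left alone: same shape, size, point and axes as the blue one. Both are the same either way round; the U opening, from rim to top bar, is 63 mm high.
- hook_seat (a point): Hook of dark steel strap on a fixed stand (grey base 130 mm square, 12 high). Point: on the upper face of its level part, on the centre line, 200 mm above the bench; the pail's top bar should rest here. z up; -x points along the hook from post to free tip (roughly towards the robot). Strap 14 mm wide, 6 thick. The post, 18 mm thick, is 67 mm away at +x, ends 3 mm above the strap; nothing is above.
- hook_tip (a point): Top of the hook's upturned end, 14 mm wide, with a small round button on its outer face: the point is 36 mm from the seat point along the hook and 22 mm above the level part; the button's outer face is 4 mm farther out. Same axes as the seat point.
Things that resemble listed ones, but are neither listed nor needed, are in the scene too. Of the things shaped like the part that bears blue_pail_bail, the blue one is meant.

How it is judged:
At the end, for the whole second after the job is handed in: The blue pail hangs by its handle on the level part of the hook: the point of its handle lies within 30 mm of the hook's point along the hook, within 22 mm sideways and 10 to 28 mm below it, and the pail stays upright within 15 degrees. The red pail is within 30 mm of where it began (x of blue_pail_bail in the frame of hook_seat between -0.03 and 0.03 m and y of blue_pail_bail in the frame of hook_seat between -0.022 and 0.022 m and z of blue_pail_bail in the frame of hook_seat between -0.028 and -0.01 m and angle between blue_pail_bail's own z axis and vertical below 0.26 rad and distance of red_pail_bail from where it was at the start of the episode below 0.03 m); the robot touches nothing.
It fails at once if the red pail is tipped over (angle between red_pail_bail's own z axis and vertical above 0.6 rad).
It also fails if it takes over 38 s, if anything falls off the work surface, if the arm or the gripper's body presses on something with over 40 N, if the wrist force passes 120 N, or if a joint passes its speed limit or range.

## Working session

There is one attempt and no reset: what is moved stays moved. The work goes in short steps, Python scripts to look and compute and a tool call to move; the robot and the scene stay as the last step left them, time stands still between calls to the robot, and variables do not carry over. Pictures are saved under pics/ and viewed, at most 10 in all, crops included, and the job is handed in when it is done.

Besides the shell and the picture viewer there is one more tool, called after "Call:" by a JSON object that holds its "name" and its "arguments". arm_command: Moves the arm, as the interface text tells. Its arguments: {"type":"object","properties":{"commands":{"type":"array","items":{"type":"number"}},"force":{"type":"number"}},"required":["commands"]}

```bash
mkdir -p pics; ls
python3 - <<'E'
from station import *
import cv2,numpy as np,pickle
o=get_obs();print({k:np.round(o[k],3).tolist() for k in('t','eef_pos','tool_rot','gripper_width')})
for n in('scene','top'):
    c=read_camera(n);cv2.imwrite(f'pics/{n}0.png',c['img'][:,:,::-1]);pickle.dump(c,open(f'{n}0.pkl','wb'))
    print(n,np.round(c['camera_matrix'],1).tolist(),np.round(c['pose'],3).tolist())
E
```

```text
pics
{'t': 0.0, 'eef_pos': [0.155, -0.656, 0.23], 'tool_rot': [-0.001, 0.993, 0.116, -0.0], 'gripper_width': 1.0}
scene [[395.5, 0.0, 318.1], [0.0, 395.5, 195.3], [0.0, 0.0, 1.0]] [[-0.784, -0.406, 0.47, 0.095], [-0.621, 0.487, -0.614, 0.512], [0.021, -0.773, -0.634, 0.775], [0.0, 0.0, 0.0, 1.0]]
top [[477.4, 0.0, 321.7], [0.0, 477.4, 195.5], [0.0, 0.0, 1.0]] [[-0.013, -0.998, 0.067, 0.467], [-1.0, 0.012, -0.015, -0.09], [0.014, -0.067, -0.998, 1.437], [0.0, 0.0, 0.0, 1.0]]
```

View pics/scene0.png

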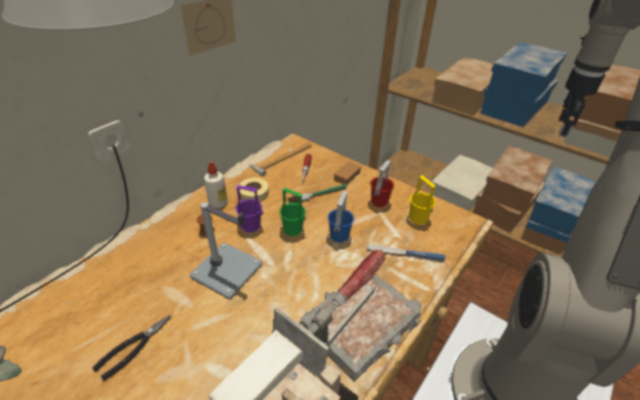

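View pics/top0.png

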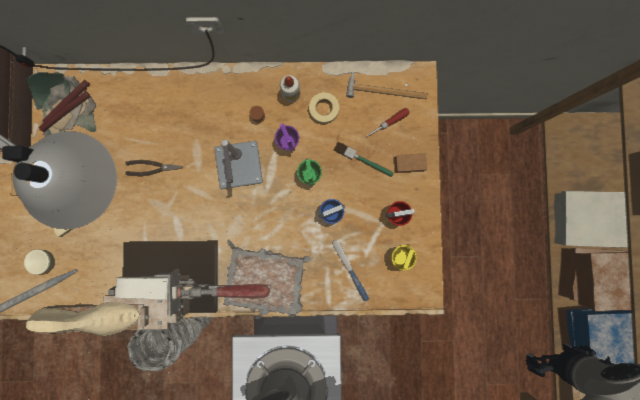

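Top view: the pails are purple (287,138), green (308,172), blue (331,211), red (400,213) and yellow (403,257). Only the blue one with a grey steel handle fits. The stand is at (238,165), with the hook pointing down in the image, towards the robot. I'll confirm with an enlarged crop.

Run:
```python
import cv2,numpy as np
t=cv2.imread('pics/top0.png');s=cv2.imread('pics/scene0.png')
f=lambda im,x,y,w,h,k:cv2.resize(im[y:y+h,x:x+w],None,fx=k,fy=k,interpolation=cv2.INTER_CUBIC)
a=f(t,305,185,50,50,8);b=f(t,207,130,66,66,400/66)
c=f(s,310,175,66,99/2.0.__int__() if 0 else 50,6);d=f(s,185,180,80,60,5)
A=np.hstack([cv2.resize(a,(400,300) if 0 else (300,300)),cv2.resize(b,(300,300))])
B=np.hstack([cv2.resize(f(s,315,180,60,75,1),(240,300),interpolation=2),cv2.resize(f(s,185,190,90,75,1),(360,300),interpolation=2)])
cv2.imwrite('pics/crop1.png',np.vstack([A,B]))
```

```text
(no output)
```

View pics/crop1.png

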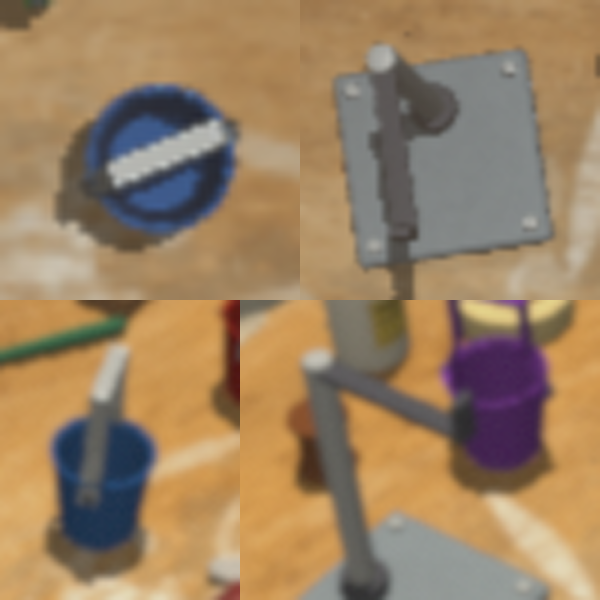

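```bash
cat > h.py <<'E'
import cv2,numpy as np,pickle
def ray(c,u,v,z):
    d=c['pose'][:3,:3]@np.linalg.solve(c['camera_matrix'],[u,v,1]);o=c['pose'][:3,3]
    return o+d*(z-o[2])/d[2]
def proj(c,p):
    q=c['pose'][:3,:3].T@(np.asarray(p)-c['pose'][:3,3]);q=c['camera_matrix']@q;return q[:2]/q[2]
E
python3 - <<'E'
from h import *
t=pickle.load(open('top0.pkl','rb'));s=pickle.load(open('scene0.pkl','rb'))
np.set_printoptions(precision=4,suppress=True)
T=lambda x,y:((x+.5)/6-.5+305,(y+.5)/6-.5+185)
a=ray(t,*T(108,176),.137);b=ray(t,*T(228,129),.137);print('bar',a,b,(a+b)/2,np.linalg.norm(a-b),np.degrees(np.arctan2(*(b-a)[1::-1])))
H=lambda x,y:((x-300+.5)/4.545-.5+207,(y+.5)/4.545-.5+130)
p=ray(t,*H(381,60),.203);e=ray(t,*H(404,228),.222);print('post',p,'tip',e,np.linalg.norm((p-e)[:2]))
C=[ray(t,*H(*k),.012) for k in((335,78),(525,51),(551,239),(362,268))];print('base',C,np.mean(C,0))
S=lambda x,y:(185+(x-240+.5)/4-.5,190+(y-300+.5)/4-.5)
print('scene post',ray(s,*S(318,358),.203),'tip',ray(s,*S(466,395),.222))
S2=lambda x,y:(315+(x+.5)/4-.5,180+(y-300+.5)/4-.5)
print('scene bar', ray(s,*S2(119,347),.137),ray(s,*S2(104,400),.137))
E
```

```text
bar [ 0.5048 -0.1112  0.137 ] [ 0.5255 -0.166   0.137 ] [ 0.5151 -0.1386  0.137 ] 0.058591381305710906 -69.35637951440135
post [0.6912 0.1429 0.203 ] tip [0.5924 0.1264 0.222 ] 0.10014674637813674
base [array([0.7142, 0.2094, 0.012 ]), array([0.7308, 0.084 , 0.012 ]), array([0.6056, 0.0674, 0.012 ]), array([0.588 , 0.1914, 0.012 ])] [0.6597 0.138  0.012 ]
scene post [0.6926 0.143  0.203 ] tip [0.5909 0.1254 0.222 ]
scene bar [ 0.5256 -0.1618  0.137 ] [ 0.5023 -0.113   0.137 ]
```

The crop shows the blue pail with a steel bar at crop pixels (108,176)–(228,129), and the hook with post top (381,60) and tip (404,228). Both cameras agree: bar centre (0.515,-0.138), bar direction -68°, seat (0.626,0.132,0.200), hook x axis at 9°.

```bash
cat > go.py <<'E'
import sys,numpy as np
from station import get_obs
from scipy.spatial.transform import Rotation as R
# target TCP x y z, tool-x yaw deg -> shift/turn in tool axes
x,y,z,yaw=map(float,sys.argv[1:5]);o=get_obs()
w=o['tool_rot'];r=R.from_quat([w[1],w[2],w[3],w[0]])
a=np.radians(yaw);c,s=np.cos(a),np.sin(a)
g=R.from_matrix(np.array([[c,s,0],[s,-c,0],[0,0,-1.]]))
print(np.round(r.inv().apply(np.array([x,y,z])-o['eef_pos']),4),np.round((r.inv()*g).as_rotvec(degrees=True),2),o['t'],np.round(o['eef_pos'],4))
E
python3 go.py .515 -.138 .23 22
```

```text
[ 0.4696 -0.4218  0.0011] [-0.1   0.   -8.72] 0.1 [ 0.1549 -0.6564  0.2304]
```

Call:
{"name": "arm_command", "arguments": {"commands": [0.47,-0.422,0.001,0,0,-8.7,1,0.47,-0.422,0.001,0,0,-8.7,1,0.47,-0.422,0.001,0,0,-8.7,1,0.47,-0.422,0.001,0,0,-8.7,1,0.47,-0.422,0.001,0,0,-8.7,1,0.47,-0.422,0.001,0,0,-8.7,1,0.47,-0.422,0.001,0,0,-8.7,1,0.47,-0.422,0.001,0,0,-8.7,1]}}

```text
t: 0.9
eef_pos: [0.3839, -0.3266, 0.2306]
tool_rot: [-0.0, 0.982, 0.191, -0.0]
contact_force: [0.8, -0.8, -0.3]
gripper_width: 0.996
grasp_force: 0.0
```

```bash
python3 go.py .515 -.138 .23 22
```

```text
[ 0.1921 -0.1259  0.0006] [-0.    0.01 -0.03] 0.9 [ 0.3839 -0.3266  0.2306]
```

Call:
{"name": "arm_command", "arguments": {"commands": [0.192,-0.126,0,0,0,0,1,0.192,-0.126,0,0,0,0,1,0.192,-0.126,0,0,0,0,1,0.192,-0.126,0,0,0,0,1,0.192,-0.126,0,0,0,0,1,0.192,-0.126,0,0,0,0,1,0.192,-0.126,0,0,0,0,1,0.192,-0.126,0,0,0,0,1]}}

```text
t: 1.7
eef_pos: [0.5133, -0.1412, 0.2303]
tool_rot: [0.0, 0.982, 0.19, -0.001]
contact_force: [-0.4, -0.5, 0.2]
gripper_width: 0.997
grasp_force: 0.0
```

```bash
python3 go.py .515 -.138 .23 22
python3 - <<'E'
from station import *
from h import *
c=read_camera('wrist');cv2.imwrite('pics/w1.png',c['img'][:,:,::-1]);pickle.dump(c,open('w1.pkl','wb'))
for p in((.515,-.138,.137),(.5049,-.1130,.137),(.5251,-.163,.137)):print(proj(c,p))
E
```

```text
[ 0.0027 -0.0023  0.0003] [ 0.    0.07 -0.13] 1.7 [ 0.5133 -0.1412  0.2303]
[313.68272564 203.94113458]
[274.62895233 203.99835044]
[352.74350691 203.88390844]
```

View pics/w1.png

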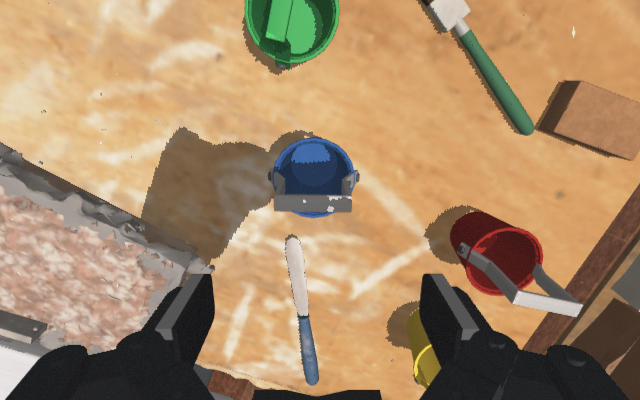

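The wrist view shows the blue bar at (275–352, 203), level and exactly where I predicted it (centre 313.7, 203.9). I'll descend and grip.

Call:
{"name": "arm_command", "arguments": {"commands": [0.002,-0.002,0.03,0,0,0,1,0.002,-0.002,0.06,0,0,0,1,0.002,-0.002,0.09,0,0,0,1,0.002,-0.002,0.11,0,0,0,1,0.002,-0.002,0.125,0,0,0,1,0.002,-0.002,0.134,0,0,0,1,0.002,-0.002,0.134,0,0,0,1,0.002,-0.002,0.134,0,0,0,1], "force": 40}}

```text
t: 2.55
eef_pos: [0.5156, -0.1378, 0.0972]
tool_rot: [0.0, 0.982, 0.19, 0.0]
contact_force: [0.0, -0.0, -0.4]
gripper_width: 1.003
grasp_force: 0.0
```

Call:
{"name": "arm_command", "arguments": {"commands": [0,0,0,0,0,0,0.4,0,0,0,0,0,0,0.4,0,0,0,0,0,0,0.4,0,0,0,0,0,0,0.4,0,0,0,0,0,0,0.4,0,0,0,0,0,0,0.4,0,0,0,0,0,0,0.4,0,0,0,0,0,0,0.4], "force": 40}}

```text
t: 3.35
eef_pos: [0.5162, -0.1371, 0.0976]
tool_rot: [0.0, 0.982, 0.191, 0.001]
contact_force: [-0.6, 0.9, 6.1]
gripper_width: 0.626
grasp_force: 42.7
```

Call:
{"name": "arm_command", "arguments": {"commands": [0,0,-0.01,0,0,0,0.3,0,0,-0.03,0,0,0,0.3,0,0,-0.06,0,0,0,0.3,0,0,-0.09,0,0,0,0.3,0,0,-0.12,0,0,0,0.3,0,0,-0.15,0,0,0,0.3,0,0,-0.165,0,0,0,0.3,0,0,-0.165,0,0,0,0.3]}}

```text
t: 4.15
eef_pos: [0.5165, -0.1373, 0.2644]
tool_rot: [0.001, 0.982, 0.191, 0.002]
contact_force: [0.1, -0.4, -0.5]
gripper_width: 0.628
grasp_force: 42.5
```

```bash
python3 go.py .532 .117 .262 9
python3 - <<'E'
from station import *
from h import *
c=read_camera('scene');cv2.imwrite('pics/s1.png',c['img'][:,:,::-1])
E
```

```text
[ 0.1095 -0.2301  0.0022] [ 0.14 -0.24 12.98] 4.15 [ 0.5165 -0.1373  0.2644]
```

View pics/s1.png

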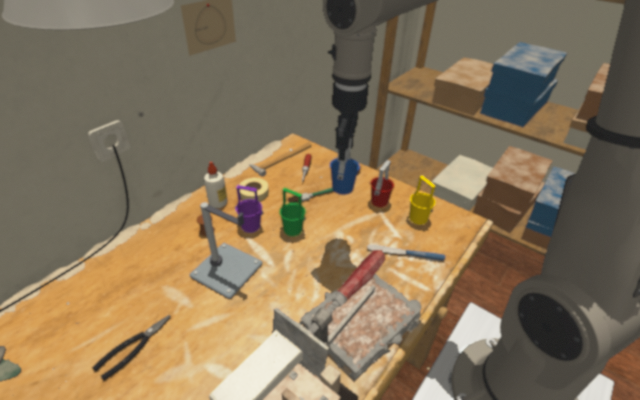

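The pail is lifted upright at (345,175). I'll carry it to the point in front of the hook.

Call:
{"name": "arm_command", "arguments": {"commands": [0.008,-0.016,0.0,0,0,1,0.3,0.025,-0.05,0.0,0,0,3,0.044,-0.09,0.0,0,0,5,0.3,0.062,-0.13,0.0,0,0,7,0.3,0.081,-0.17,0.0,0,0,9,0.3,0.098,-0.205,0.0,0,0,11,0.3,0.108,-0.225,0.0,0,0,12.5,0.3]}}

```text
$.commands: bad value
```

Call:
{"name": "arm_command", "arguments": {"commands": [0.008,-0.016,0.0,0,0,1,0.3,0.025,-0.05,0.0,0,0,3,0.3,0.044,-0.09,0.0,0,0,5,0.3,0.062,-0.13,0.0,0,0,7,0.3,0.081,-0.17,0.0,0,0,9,0.3,0.098,-0.205,0.0,0,0,11,0.3,0.108,-0.225,0.0,0,0,12.5,0.3,0.11,-0.23,0.0,0,0,13,0.3]}}

```text
t: 5.0
eef_pos: [0.5299, 0.1207, 0.2601]
tool_rot: [-0.001, 0.997, 0.081, -0.001]
contact_force: [-0.2, 0.9, -2.1]
gripper_width: 0.631
grasp_force: 42.4
```

Call:
{"name": "arm_command", "arguments": {"commands": [0,0,0.01,0,0,0,0.3,0,0,0.025,0,0,0,0.3,0,0,0.04,0,0,0,0.3,0,0,0.055,0,0,0,0.3,0,0,0.063,0,0,0,0.3,0,0,0.063,0,0,0,0.3,0,0,0.063,0,0,0,0.3]}}

```text
t: 5.7
eef_pos: [0.5314, 0.1164, 0.1986]
tool_rot: [0.0, 0.997, 0.078, -0.0]
contact_force: [-0.1, 0.6, -0.4]
gripper_width: 0.626
grasp_force: 42.4
```

```bash
python3 go.py .532 .117 .2 9
python3 - <<'E'
from station import *
from h import *
f=lambda im,x,y,w,h,k:cv2.resize(im[y:y+h,x:x+w],None,fx=k,fy=k,interpolation=cv2.INTER_CUBIC)
c=read_camera('scene');a=c['img'][:,:,::-1]
w=read_camera('wrist')['img'][:,:,::-1]
cv2.imwrite('pics/s2.png',np.vstack([f(a,180,120,160,75*2,3)[:, :480],cv2.resize(w,(480,150*2))[:150*1]]))
E
```

```text
[ 0.0007 -0.0005 -0.0014] [ 0.01  0.02 -0.07] 5.7 [0.5314 0.1164 0.1986]
```

View pics/s2.png

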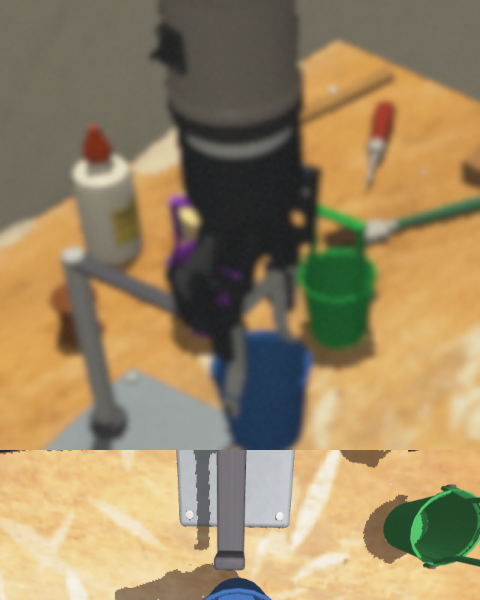

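Run:
```python
from station import *
from h import *
c=read_camera('wrist');s=read_camera('scene')
cv2.imwrite('pics/w3.png',cv2.resize(c['img'][60:260,200:420,::-1],None,fx=3,fy=3,interpolation=2))
p=ray(c,306.5,141,.222);print('tip',p)
o=get_obs()['eef_pos'];print(o,proj(s,[o[0],o[1],o[2]+.041]))
a=np.radians(9);R=np.array([[np.cos(a),np.sin(a)],[-np.sin(a),np.cos(a)]])
print('tip rel tool, hook axes',R@(p-o)[:2],'seat est rel',R@([.626-o[0],.132-o[1]]))
for q in ((.626,.132,.2),tuple(o+[0,0,.041])):print(proj(c,q))
```

```text
tip [0.59387139 0.13054454 0.222     ]
[0.5317207  0.11728438 0.19935259] [263.80902071 217.13152848]
tip rel tool, hook axes [0.06345986 0.0033744 ] seat est rel [ 0.0954206  -0.00021408]
[317.24792096  43.19793902]
[316.68002242 336.82276269]
```

View pics/w3.png

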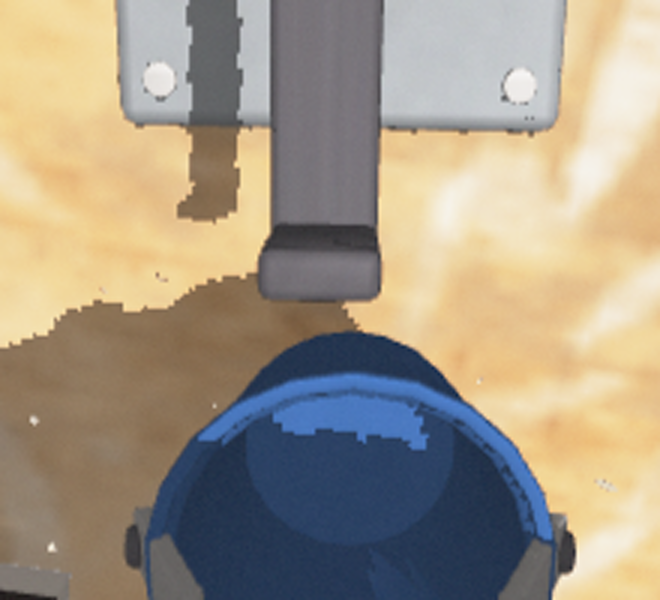

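The wrist crop shows the hook strap straight ahead, centred on column 309 (tip at 307), against 317 for the pail. The hook is about 3 mm to the left, so I'll shift, thread it and stop above the seat.

Call:
{"name": "arm_command", "arguments": {"commands": [0.005,-0.003,-0.003,0,0,0,0.3,0.02,-0.003,-0.003,0,0,0,0.3,0.035,-0.003,-0.003,0,0,0,0.3,0.05,-0.003,-0.003,0,0,0,0.3,0.065,-0.003,-0.003,0,0,0,0.3,0.08,-0.003,-0.003,0,0,0,0.3,0.092,-0.003,-0.003,0,0,0,0.3,0.097,-0.003,-0.003,0,0,0,0.3]}}

```text
t: 6.7
eef_pos: [0.6278, 0.1358, 0.2018]
tool_rot: [-0.0, 0.997, 0.078, 0.0]
contact_force: [0.1, -0.6, -1.0]
gripper_width: 0.625
grasp_force: 42.5
```

```bash
python3 go.py .6265 .135 .163 9
python3 - <<'E'
from station import *
from h import *
f=lambda im,x,y,w,h,k:cv2.resize(im[y:y+h,x:x+w],None,fx=k,fy=k,interpolation=cv2.INTER_CUBIC)
a=read_camera('scene')['img'][:,:,::-1]
w=read_camera('wrist')['img'][:,:,::-1]
cv2.imwrite('pics/s3.png',np.hstack([f(a,170,150,120,130,3),f(w,160,100,320,300,1.3)]))
E
```

```text
[-0.0015  0.0006  0.0388] [-0.02 -0.05 -0.02] 6.7 [0.6278 0.1358 0.2018]
```

View pics/s3.png

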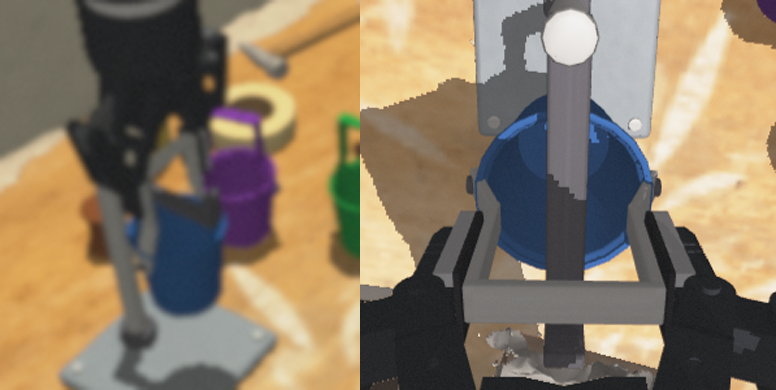

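The hook is threaded through the U. The bar spans (464–664, 302) in the right half and is centred on the strap at x≈566, with no contact force. I'll lower it.

Call:
{"name": "arm_command", "arguments": {"commands": [0,0,0.01,0,0,0,0.3,0,0,0.02,0,0,0,0.3,0,0,0.028,0,0,0,0.3,0,0,0.032,0,0,0,0.3,0,0,0.034,0,0,0,0.3,0,0,0.036,0,0,0,0.3,0,0,0.036,0,0,0,0.3]}}

```text
t: 7.5
eef_pos: [0.6266, 0.1354, 0.1657]
tool_rot: [-0.0, 0.997, 0.078, 0.0]
contact_force: [-0.2, 0.0, -1.1]
gripper_width: 0.627
grasp_force: 42.5
```

Call:
{"name": "arm_command", "arguments": {"commands": [0,0,0.001,0,0,0,0.3,0,0,0.002,0,0,0,0.3,0,0,0.002,0,0,0,0.3]}}

```text
t: 7.8
eef_pos: [0.6269, 0.1355, 0.1646]
tool_rot: [0.0, 0.997, 0.078, 0.0]
contact_force: [-2.3, -0.5, 4.3]
gripper_width: 0.625
grasp_force: 43.0
```

Call:
{"name": "arm_command", "arguments": {"commands": [0,0,0.001,0,0,0,0.3,0,0,0.002,0,0,0,0.3,0,0,0.002,0,0,0,0.3]}}

```text
t: 8.1
eef_pos: [0.627, 0.1355, 0.1645]
tool_rot: [0.0, 0.997, 0.078, 0.001]
contact_force: [-8.5, -3.0, 16.5]
gripper_width: 0.625
grasp_force: 44.4
```

The bar is seated: upward force at the expected height. I'll ease off 2 mm and open.

Call:
{"name": "arm_command", "arguments": {"commands": [0,0,-0.002,0,0,0,0.3,0,0,-0.003,0,0,0,0.3,0,0,-0.003,0,0,0,0.67,0,0,-0.003,0,0,0,0.75,0,0,-0.003,0,0,0,0.85,0,0,-0.003,0,0,0,1,0,0,-0.003,0,0,0,1,0,0,-0.003,0,0,0,1], "force": 20}}

```text
t: 8.9
eef_pos: [0.6266, 0.1354, 0.1646]
tool_rot: [-0.0, 0.997, 0.078, -0.0]
contact_force: [-0.0, 0.3, -0.5]
gripper_width: 1.004
grasp_force: 0.0
```

Call:
{"name": "arm_command", "arguments": {"commands": [0,0,0,0,0,0,1,0,0,0,0,0,0,1,0,0,0,0,0,0,1]}}

```text
t: 9.2
eef_pos: [0.6266, 0.1353, 0.1647]
tool_rot: [0.0, 0.997, 0.078, 0.0]
contact_force: [-0.6, -0.4, 0.2]
gripper_width: 1.003
grasp_force: 0.0
```

Fully open and free; withdraw straight up.

Call:
{"name": "arm_command", "arguments": {"commands": [0,0,-0.015,0,0,0,1,0,0,-0.03,0,0,0,1,0,0,-0.05,0,0,0,1,0,0,-0.08,0,0,0,1,0,0,-0.12,0,0,0,1,0,0,-0.15,0,0,0,1,0,0,-0.15,0,0,0,1]}}

```text
t: 9.9
eef_pos: [0.629, 0.1367, 0.3222]
tool_rot: [-0.001, 0.997, 0.078, 0.005]
contact_force: [0.4, 0.8, 1.0]
gripper_width: 0.997
grasp_force: 0.0
```

Call:
{"name": "arm_command", "arguments": {"commands": [0,0,0,0,0,0,1,0,0,0,0,0,0,1,0,0,0,0,0,0,1,0,0,0,0,0,0,1,0,0,0,0,0,0,1,0,0,0,0,0,0,1,0,0,0,0,0,0,1,0,0,0,0,0,0,1]}}

```text
t: 10.7
eef_pos: [0.6266, 0.1353, 0.3146]
tool_rot: [0.0, 0.997, 0.078, -0.0]
contact_force: [-0.4, -0.5, -0.3]
gripper_width: 0.999
grasp_force: 0.0
```

Run:
```python
from station import *
from h import *
f=lambda im,x,y,w,h,k:cv2.resize(im[y:y+h,x:x+w],None,fx=k,fy=k,interpolation=cv2.INTER_CUBIC)
a=read_camera('scene')['img'][:,:,::-1]
w=read_camera('wrist')['img'][:,:,::-1]
cv2.imwrite('pics/s4.png',np.hstack([f(a,170,140,240,160,1.6),f(w,160,100,320,200,1.28)[:256]]))
print(get_obs()['eef_pos'],get_obs()['t'])
```

```text
[0.6266251  0.13536707 0.31469874] 10.8
```

View pics/s4.png

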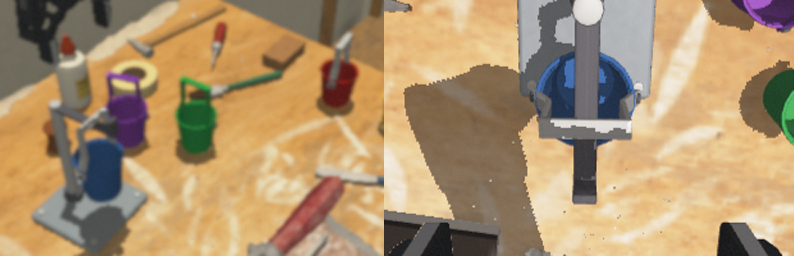

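The pail hangs upright on the hook, with the bar at (587,128) between post and tip. The red pail is undisturbed at (338,85) and the gripper is clear.

```bash
python3 -c "from station import *;print(hand_in())"
```

```text
the job is handed in; nothing more can be done
None
```

The blue pail hangs upright by its handle on the hook, the red pail was not touched, and the job was handed in at about 11 s of the 38 s allowed; no verdict was returned.

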